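# Load the pipe clamp, unlock its lever and hold it shut

## Task

Stand the narrow bright steel pipe in the yellow nest of the blue bench clamp and let go of it; then flip the red safety catch over outwards as far as it goes and leave it there, and after that pull the black ball of the lever towards the robot's side, right to its stop. The lever springs back, so the program finishes while still holding it at the stop. Leave the mug, the drinks can, the wide pipe and the screwdriver where they are.

Things in the scene. Friction and masses are not known exactly. Their poses are not given: they have to be found in the camera images.
- clamp: Blue bench clamp, fixed; base plate 220 (x) x 330 (y, from -155 to +175) x 12 mm. Origin under it on the bench, z up. Its front (-x) looks to the robot (turned up to 0.3 rad): nest on its left (+y), lever in the middle, catch on its right (-y).
- nest (a point): Centre of the floor of the round hole in the yellow nest block, 19 mm above the bench, at (-30, 110, 19) mm in the clamp's frame, same axes. The block is 90 x 90 mm with its top 34 mm above the bench; the hole is 51 mm wide and 15 mm deep with a 2 mm chamfer, open above. A seated pipe has its origin at this point.
- jaw_face (a point): Middle of the front face of the steel jaw (30 mm wide, 37 to 57 mm above the bench) on the nest's +x side. The lever drives it 20 mm towards the pipe; at rest it stands 20 mm clear of a seated pipe. The blue housing behind it is 75 mm high.
- pipe: Narrow bright steel pipe, outer diameter 48, inner 40, height 100 mm, about 0.33 kg, loose, standing upright on the bench. Origin at the centre of its lower end, z along it.
- catch (a joint): Red safety catch, hinge angle in rad: 0 = locked (its arm lies across in front of the lever and blocks it mechanically), 1.4 = fully flipped outwards, to the clamp's -y side, where it stops. Friction holds it wherever it is left: about 1.5 N at its ball moves it. It starts at 0 to 0.1.
- catch_ball (a point): Centre of the red 24 mm ball on the 10 mm thumb stalk of the catch, the part to grip or push; it moves with the catch. Its axes are the catch's: x is the hinge axis (the clamp's x). At 0 it lies at (8, -105, 172) mm in the clamp's frame, 65 mm from the pivot; flipping carries it outwards (-y) and down, to about (8, -149, 101) mm.
- catch_pivot (a point): Pivot of the catch at (8, -85, 110) mm in the clamp's frame; hinge axis along the clamp's x. At 0 the catch's 64 mm red arm runs from here along +y, in front of the lever; flipped, it stands up from the pivot to 175 mm above the bench.
- lever (a joint): Clamp lever, hinge angle in rad: 0 = at rest, leaning 0.45 rad away from the robot (to the clamp's +x); grows as its ball is pulled to the clamp's -x; stop at 0.9, where it leans 0.45 rad towards the robot. A spring drives it back: about 2 N at the ball at rest and 7 N at the stop. With the catch locked it is blocked.
- lever_ball (a point): Centre of the black 32 mm ball at the end of the 14 mm steel lever, 170 mm from the pivot; moves with the lever. At rest at (74, -30, 213) mm in the clamp's frame, at the stop at (-74, -30, 213) mm, highest in between (230 mm).
- lever_pivot (a point): Pivot of the lever at (0, -30, 60) mm in the clamp's frame; hinge axis along the clamp's y.
- can: Bystander: drinks can with a black band, 66 mm wide, 115 mm high, standing loose. Origin at the centre of its underside. The can and the pipe may stand on either side of the clamp.
- mug: Bystander: white mug, 82 mm wide, 95 mm high, handle on its +y side, standing loose. Origin at the centre of its underside.
- wide_pipe: Bystander: wide dark steel pipe, 100 mm wide, 100 mm high, standing loose. Origin at the centre of its lower end. Does not fit the nest.
- screwdriver: Bystander: screwdriver with a green handle, 200 mm long, 26 mm thick, lying on the bench beyond the clamp, roughly crosswise. Origin under its middle.

How it is judged (in metres and radians):
On the way, in this order (a step that is already met when the one before it is completed fails the run):
1. The narrow pipe stands in the nest, let go of, with the catch still locked and the lever at rest (horizontal distance between pipe and nest below 0.005 m and z of pipe in the frame of nest between -0.004 and 0.004 m and angle between pipe's own z axis and vertical below 0.1 rad and contact force between the fingers and pipe below 0.1 N and value of joint catch below 0.4 rad and value of joint lever below 0.12 rad), for 0.2 s.
2. The safety catch is flipped outwards with the lever still at rest (value of joint catch above 1.1 rad and value of joint lever below 0.15 rad), for 0.2 s.
At the end, for the whole second after the job is handed in: The pipe stands in the nest (within 5 mm of its centre, bottom within 4 mm of its floor, upright within 0.1 rad), the catch is flipped beyond 1.1 of 1.4 rad, and the robot holds the lever beyond 0.8 of 0.9 rad with more than 1 N, through the last second (horizontal distance between pipe and nest below 0.005 m and z of pipe in the frame of nest between -0.004 and 0.004 m and angle between pipe's own z axis and vertical below 0.1 rad and value of joint catch above 1.1 rad and value of joint lever above 0.8 rad and contact force between any of the fingers, the arm and lever above 1 N); the arm keeps its last pose, push and grip.
It fails at once if the lever is forced while the catch is locked (value of joint lever above 0.2 rad and value of joint catch below 0.7 rad).
It fails at once if a bystander is moved more than 30 mm or tipped (distance of any of can, mug, wide_pipe, screwdriver from where it was at the start of the episode above 0.03 m or angle between any of can, mug, wide_pipe's own z axis and vertical above 0.4 rad).
It also fails if it takes over 72 s, if anything falls off the work surface, if the arm or the gripper's body presses on something with over 40 N, if the wrist force passes 120 N, or if a joint passes its speed limit or range.

## Robot

A 6-joint arm with a two-finger parallel gripper is mounted at the origin on the work surface. World frame = base frame: x ahead of the robot, y to its left, z up, the work surface at z = 0. Lengths are in m, angles in degrees, forces in N, time in s.
With the tool pointing down it reaches from about 0.3 to 0.75 m from the base axis. Payload 8.5 kg.
Tool frame: the origin (TCP) lies at the very end of the fingers, on their centre line; the grasp point (between the pads) lies env.pinch_z behind it (env.pinch_z is the distance from the TCP to the grasp point, in m); z points along the fingers, y is the line along which they close (so a half turn about z gives the same grasp; the last joint's range is limited). The gripper opens to 85 mm and grips with 20 to 120 N. Pads are 22 mm wide; open, the fingers measure 114 mm over their backs; the gripper's body (76 mm by 85 mm) begins 54 mm behind the grasp point. The pads swing forward as they close: fully open they stand 13 mm farther back than shut.
Start: joints at [60.659, 21.807, 74.336, -0, 83.858, -12.336], TCP at [0.161, 0.526, 0.197] pointing down, gripper open.
Joint ranges: [-178.18, 178.18], [-50.72, 133.34], [12.68, 142.11], [-81.47, 261.47], [9.98, 163.14], [-165.26, 165.26]. Speed limits (degrees/s): [136.94, 136.94, 180, 180, 180, 180].

## Interface

Orientations are given as a 3x3 rotation matrix whose columns are the frame's x, y, z axes.
In Python, from rig import telemetry, get_image, env gives the robot as it stands. The module is installed in compiled form; this text tells all that it offers.
- The arm moves only by the tool apply_moves, never from a script. Its argument "series" is a list of rows, each a list of 7 numbers: the shift along the tool's x, y, z in mm, then the turn, a rotation vector about the tool's x, y, z in degrees, then the opening, from 0 (shut) to 1 (fully open). A call has 1 to 12 rows; each row shifts and turns the commanded pose from where the row before left it, along the tool's axes as they then stand; what a row does not reach is not made up. A row lasts 1/8 s, in which the tool goes at most 62.5 mm and 10.7 degrees, less where a joint would pass 70% of its speed; a pose out of reach is approached as far as the arm can. A call with a gripper value outside its range is refused whole. The fingers move at their own pace and stop on an object; "grip_force" is the grip in N (left out, the last holds). Time passes only in rows, so rows that do not move let the fingers close. It gives the time, the measured TCP pose, the force, the opening and the grip force at its end, in the units of the state.
- telemetry.observe(): the state, without advancing time (a new reading comes with each control period).
- get_image(name): name is "scene" or "top" or "wrist"; returns a dict with "frame" (384x512x3 uint8, red, green, blue), "z_map" (384x512 float32, m along the optical axis (not along the pixel's ray), 0 where there is no reading), "vertical_fov" (degrees; the focal length in pixels is half the picture's height over the tangent of half this angle, whatever the lens; pixels are square), "cx", "cy" (the principal point, pixels), "dist" ([k1, k2, p1, p2, k3] as OpenCV has them; the pictures are not rectified), "eye" and "attitude" of the camera in the world; the wrist camera has in their place "mount" (4x4, takes a point from camera to tool coordinates, whose origin is the TCP and whose axes are the flange's). Camera axes: x right, y up, looking along -z (the intrinsics and any distortion apply to the point x, -y, -z); pixel columns grow to the right and rows downward; lengths in m; the calibration is good to about 2 mm. A picture is of the moment at which its call begins: read the wrist's pose just before it.
- env.close_job(): hands the job in; it is judged then, once.
The state is a dict: "time_s": time; "q": joint angles; "qvel": joint speeds; "joint_efforts": joint torques, N m; "position": TCP position; "tool_rot": TCP orientation; "ft_force": force on the tool from outside, world axes, zero at the start; "wrist_torque": the same for the moment, N m; "grip_width": finger opening in m; "gripper_force": force on a finger pad.
Only numpy, scipy, OpenCV 4.12 (cv2) and the standard library are available. Lean on these libraries where they do the work, as an engineer would, in place of code of your own. Each camera call takes 0.05 s, during which the arm holds its last target. There are 200 camera calls.

## Working session

There is one attempt and no reset: what is moved stays moved. The work goes in short steps, Python scripts to look and compute and a tool call to move; the robot and the scene stay as the last step left them, time stands still between calls to the robot, and variables do not carry over. Pictures are saved under pics/ and viewed, at most 10 in all, crops included, and the job is handed in when it is done.

Besides the shell and the picture viewer there is one more tool, called after "Emit:" by a JSON object that holds its "method" and its "body". apply_moves: Moves the arm, as the interface text tells. Its arguments: {"type":"object","properties":{"series":{"type":"array"},"grip_force":{"type":"number"}},"required":["series"]}

```bash
mkdir -p pics; cat > h.py <<'E'
import numpy as np, cv2
from rig import telemetry, get_image, env
def cam(name):
    s=telemetry.observe(); im=get_image(name)
    h,w=im["frame"].shape[:2]; f=h/2/np.tan(np.radians(im["vertical_fov"])/2)
    K=np.array([[f,0,im["cx"]],[0,f,im["cy"]],[0,0,1.]])
    if "mount" in im:
        T=np.eye(4);T[:3,:3]=np.array(s["tool_rot"]);T[:3,3]=s["position"]; M=T@np.array(im["mount"]); R,e=M[:3,:3],M[:3,3]
    else: R,e=np.array(im["attitude"]),np.array(im["eye"])
    return dict(rgb=im["frame"],z=im["z_map"],K=K,d=np.array(im["dist"],float),R=R,e=e)
def rays(c,uv):
    p=cv2.undistortPoints(np.array(uv,float).reshape(-1,1,2),c["K"],c["d"]).reshape(-1,2)
    return np.c_[p[:,0],-p[:,1],-np.ones(len(p))]@c["R"].T   # unit depth
def plane(c,uv,z):
    r=rays(c,uv); return c["e"]+r*((z-c["e"][2])/r[:,2])[:,None]
def cloud(c):
    h,w=c["z"].shape; uv=np.stack(np.meshgrid(np.arange(w),np.arange(h)),-1).reshape(-1,2)
    return (c["e"]+rays(c,uv)*c["z"].reshape(-1,1)).reshape(h,w,3)
def save(c,n): cv2.imwrite("pics/"+n+".png",c["rgb"][:,:,::-1])
E
python3 - <<'E'
from h import *
a=cam("scene");b=cam("top")
cv2.imwrite("pics/a.png",np.vstack([a["rgb"],b["rgb"]])[:,:,::-1][::1])
im=cv2.resize(np.hstack([a["rgb"],b["rgb"]]),(800,300));
save(b,"top");save(a,"scene")
for c in(a,b):print(c["e"],c["R"].round(3).tolist(),c["d"],c["K"][0,0], (c["z"]>0).mean())
print(env.pinch_z,telemetry.observe())
E
```

```text
[1.1198575  0.44389494 1.06328459] [[-0.641, -0.624, 0.446], [0.767, -0.51, 0.39], [-0.016, 0.592, 0.805]] [0.01419755 0.         0.         0.         0.        ] 387.59092661846057 0.9959157307942709
[ 0.39915147 -0.01979175  1.32890705] [[0.009, 0.981, -0.194], [-1.0, 0.005, -0.022], [-0.02, 0.194, 0.981]] [-0.05841029  0.          0.          0.          0.        ] 438.7872005641315 0.9959818522135416
0.0187 {'time_s': 0.1, 'q': array([ 6.06586004e+01,  2.18369490e+01,  7.43814683e+01, -8.35980115e-04,
        8.38583228e+01, -1.23353492e+01]), 'qvel': array([-0.00109548, -0.11650026, -0.11589299,  0.02305234,  0.03376343,
        0.02872823]), 'joint_efforts': array([ 3.96087358e-03, -4.49226201e+01, -2.31655884e+01, -1.80291681e-04,
        3.69365327e-03,  5.95942811e-05]), 'position': array([0.16069985, 0.52566074, 0.19646902]), 'tool_rot': array([[-9.56274248e-01,  2.92470765e-01, -6.43660273e-04],
       [ 2.92471347e-01,  9.56273565e-01, -1.17465477e-03],
       [ 2.71963125e-04, -1.31154429e-03, -9.99999103e-01]]), 'ft_force': array([-0.7512716 , -0.10777242,  0.43530233]), 'wrist_torque': array([0.00682806, 0.02540093, 0.04743752]), 'gripper_force': 0.0, 'grip_width': 0.08529030827830174}
```

View pics/top.png

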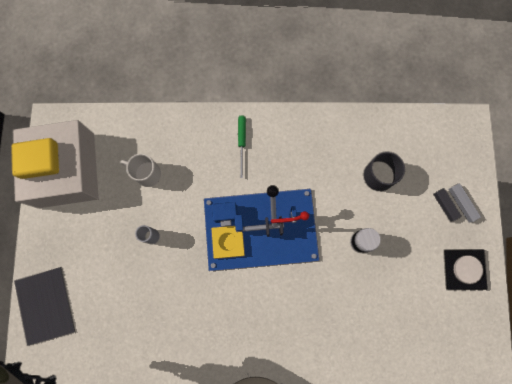

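View pics/scene.png

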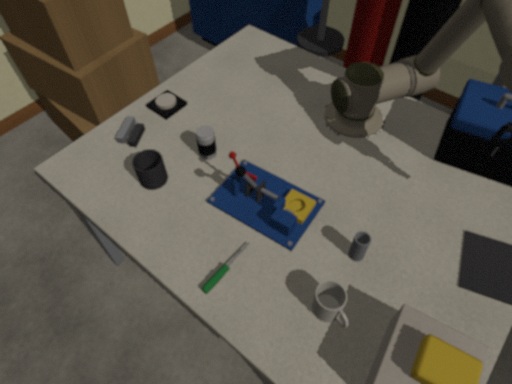

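The top view shows the narrow pipe at about (147,234), the yellow nest at (229,241), the black lever ball at (272,191) and the red catch ball at (304,216). The can is at (366,240), the wide pipe at (384,171) and the mug at (140,169). The scene view agrees with this.

```bash
cat > m.py <<'E'
from h import *
for n in("top","scene"):
    c=cam(n);P=cloud(c);hsv=cv2.cvtColor(c["rgb"],cv2.COLOR_RGB2HSV);H,S,V=cv2.split(hsv)
    x,y,z=P[...,0],P[...,1],P[...,2]
    bl=(H>100)&(H<130)&(S>120)&(z<.022)&(z>.002)&(abs(x-.45)<.25)&(abs(y)<.35)
    r=cv2.minAreaRect(P[bl][:,:2].astype(np.float32)); print(n,"plate",r,"z",np.median(z[bl]))
    ye=(H>18)&(H<35)&(S>130)&(abs(z-.034)<.008)&(abs(y)<.35)
    r=cv2.minAreaRect(P[ye][:,:2].astype(np.float32)); print("nest block",r,np.median(z[ye]))
    rd=((H<6)|(H>174))&(S>150)&(V>60)&(z>.07)&(abs(y)<.35)&(abs(x-.45)<.25)
    p=P[rd]; print("red top",p[p[:,2]>p[:,2].max()-.012].mean(0),p[:,2].max(), "arm z",np.percentile(p[:,2],[5,50]))
    k=(z>.17)&(abs(y)<.25)&(abs(x-.5)<.2)&(V<60)&(S<140); p=P[k]; print("lever ball",p.mean(0) if len(p) else 0,len(p),p[:,2].max() if len(p) else 0)
    m=(z>.05)&(z<.2)
    l,nn=cv2.connectedComponents(m.astype(np.uint8))
    for i in range(1,l):
        q=P[nn==i]
        if len(q)>60:
            t=q[q[:,2]>np.percentile(q[:,2],98)-.006]; print("blob",len(q),cv2.minEnclosingCircle(t[:,:2].astype(np.float32)),np.percentile(q[:,2],98).round(3))
E
python3 m.py
```

```text
top plate ((0.5364319086074829, -0.009266570210456848), (0.21674410998821259, 0.326404333114624), 5.653360366821289) z 0.011245377928362
nest block ((0.4969871938228607, 0.08713965117931366), (0.08959595859050751, 0.08984285593032837), 5.54232931137085) 0.03298753443843638
red top [ 0.55531817 -0.12649594  0.17850331] 0.18417627425833327 arm z [0.11275236 0.12205264]
lever ball [ 0.58632528 -0.03811388  0.35555185] 109 1.3289070518537747
blob 5953 ((0.7149193286895752, 0.6279423236846924), 0.07004176825284958) 0.182
blob 559 ((0.7070862650871277, -0.37495964765548706), 0.051140155643224716) 0.102
blob 393 ((0.7084152698516846, 0.3439965844154358), 0.04192694276571274) 0.097
blob 1226 ((0.5754905939102173, -0.08489689230918884), 0.05587536469101906) 0.182
blob 205 ((0.5126664638519287, 0.3220079243183136), 0.024047764018177986) 0.102
blob 520 ((0.5003471374511719, -0.30973872542381287), 0.030543433502316475) 0.119
scene plate ((0.5391203761100769, -0.0071099549531936646), (0.21549870073795319, 0.32481810450553894), 5.489560127258301) z 0.012956072559841991
nest block ((-0.055254697799
[... 634 characters left out ...]
3803873062, 0.3768218755722046), 0.1114235371351242) 0.197
blob 436 ((0.5010093450546265, -0.3097386956214905), 0.030983099713921547) 0.119
blob 684 ((0.7043591141700745, -0.3738003671169281), 0.05121763423085213) 0.103
blob 77 ((0.5573021769523621, -0.12541864812374115), 0.009549358859658241) 0.184
blob 871 ((0.5950303077697754, -0.03906456381082535), 0.01095210574567318) 0.165
blob 114 ((0.5812638998031616, -0.10260994732379913), 0.010589823126792908) 0.121
blob 335 ((0.5128763914108276, 0.3225334584712982), 0.02528698556125164) 0.103
blob 615 ((0.7069121599197388, 0.34439516067504883), 0.04163064435124397) 0.098
blob 6505 ((0.715279221534729, 0.629452645778656), 0.07056592404842377) 0.183
```

Emit:
{"method": "apply_moves", "body": {"series": [[-49.5,-11.5,-5,0,0,0,1],[-49.5,-11.5,-5,0,0,0,1],[-49.5,-11.5,-5,0,0,0,1],[-49.5,-11.5,-5,0,0,0,1],[-49.5,-11.5,-5,0,0,0,1],[-49.5,-11.5,-5,0,0,0,1],[-49.5,-11.5,-5,0,0,0,1],[-49.5,-11.5,-5,0,0,0,1],[0,0,0,0,0,-7.5,1],[0,0,0,0,0,-7.5,1],[0,0,0,0,0,-7.6,1],[0,0,0,0,0,0,1]], "grip_force": 40}}

```text
time_s: 1.7
position: [0.5126, 0.3221, 0.2368]
tool_rot: [[-0.995, -0.096, -0.001], [-0.096, 0.995, -0.0], [0.001, -0.0, -1.0]]
ft_force: [-0.1, 0.0, 0.3]
grip_width: 0.0854
gripper_force: 0.0
```

```bash
cat >> h.py <<'E'
def delta(p,yaw=None):
    "remaining shift in tool axes (mm), turn about tool z (deg) to TCP p"
    s=telemetry.observe();R=np.array(s["tool_rot"]);d=R.T@(np.array(p)-s["position"])*1e3
    psi=np.degrees(np.arctan2(-R[0,1],R[1,1]))
    print("t",s["time_s"],"pos",s["position"].round(4),"yaw",psi.round(2),"tilt",R[:,2].round(4),"shift",d.round(1),"turn",None if yaw is None else round(psi-yaw,2),"F",s["ft_force"].round(1),"w",round(s["grip_width"],4))
E
python3 - <<'E'
from h import *
c=cam("wrist");save(c,"w1");P=cloud(c);z=P[...,2]
m=(abs(z-.1)<.006)&(np.hypot(P[...,0]-.513,P[...,1]-.322)<.05);p=P[m]
print(m.sum(),cv2.minEnclosingCircle(p[:,:2].astype(np.float32)),np.median(p[:,2]))
delta([.513,.322,.063],5.6)
E
```

```text
635 ((0.5142237544059753, 0.3205009400844574), 0.023983607068657875) 0.09928074982690815
t 1.75 pos [0.5126 0.3221 0.2369] yaw 5.44 tilt [-3.e-04 -1.e-04 -1.e+00] shift [ -0.5  -0.2 173.9] turn -0.16 F [-0.3  0.4 -0.1] w 0.0852
```

View pics/w1.png

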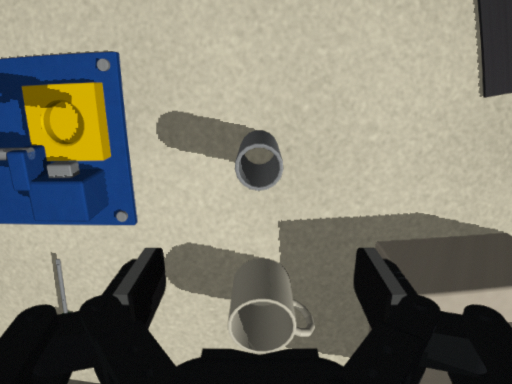

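Wrist view: the pipe's rim is at (259,165), upright between the open fingers' line. The mug is at (263,320) and well clear. Position agrees with the top camera to 2 mm.

Emit:
{"method": "apply_moves", "body": {"series": [[-0.8,-0.9,45,0,0,0,1],[0,0,45,0,0,0,1],[0,0,40,0,0,0,1],[0,0,30,0,0,0,1],[0,0,19,0,0,0,1],[0,0,0,0,0,0,1],[0,0,0,0,0,0,0],[0,0,0,0,0,0,0],[0,0,0,0,0,0,0],[0,0,0,0,0,0,0],[0,0,0,0,0,0,0],[0,0,0,0,0,0,0]], "grip_force": 40}}

```text
time_s: 3.25
position: [0.5141, 0.3214, 0.0597]
tool_rot: [[-0.995, -0.097, 0.002], [-0.097, 0.995, 0.001], [-0.003, 0.0, -1.0]]
ft_force: [-1.5, -1.1, 7.5]
grip_width: 0.0449
gripper_force: 39.7
```

Emit:
{"method": "apply_moves", "body": {"series": [[0,0,0,0,0,0,0],[0,0,0,0,0,0,0],[0,0,-20,0,0,0,0],[0,0,-40,0,0,0,0],[0,0,-40,0,0,0,0],[0,0,-20,0,0,0,0],[0,0,0,0,0,0,0]]}}

```text
time_s: 4.12
position: [0.5139, 0.3215, 0.1794]
tool_rot: [[-0.995, -0.097, 0.003], [-0.097, 0.995, 0.001], [-0.003, 0.001, -1.0]]
ft_force: [0.8, -0.5, -3.7]
grip_width: 0.0446
gripper_force: 41.7
```

```bash
python3 - <<'E'
from h import *
c=cam("wrist");save(c,"w2")
delta([.4978,.0878,.178],5.6)
print(telemetry.observe()["gripper_force"])
for n in("scene","top"):
    c=cam(n);P=cloud(c);z=P[...,2];hsv=cv2.cvtColor(c["rgb"],cv2.COLOR_RGB2HSV);H,S,V=cv2.split(hsv)
    ye=(H>18)&(H<35)&(S>130)&(abs(z-.034)<.008)&(np.hypot(P[...,0]-.497,P[...,1]-.087)<.08)
    print(n,"nest",cv2.minAreaRect(P[ye][:,:2].astype(np.float32)))
E
```

```text
t 4.175 pos [0.5133 0.3213 0.1778] yaw 5.59 tilt [-0. -0. -1.] shift [ 3.810e+01 -2.308e+02 -2.000e-01] turn -0.01 F [ 0.1 -0.2 -4. ] w 0.045
41.714880634099245
scene nest ((0.4974139332771301, 0.08894817531108856), (0.08827073872089386, 0.08941351622343063), 6.073210716247559)
top nest ((0.49704769253730774, 0.08710058033466339), (0.08979374170303345, 0.09030377864837646), 6.115843296051025)
```

View pics/w2.png

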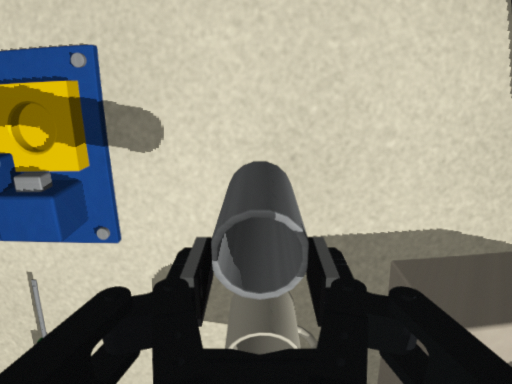

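The pipe is held upright between the pads, its top rim at (261,255). The yellow nest shows at (35,128).

Emit:
{"method": "apply_moves", "body": {"series": [[6.2,-38.6,0,0,0,0,0],[6.3,-38.6,0,0,0,0,0],[6.3,-38.6,0,0,0,0,0],[6.3,-38.6,0,0,0,0,0],[6.3,-38.6,0,0,0,0,0],[6.3,-38.5,0,0,0,0,0],[0,0,0,0,0,0,0],[0,0,25,0,0,0,0],[0,0,25,0,0,0,0],[0,0,18,0,0,0,0],[0,0,0,0,0,0,0],[0,0,0,0,0,0,0]]}}

```text
time_s: 5.78
position: [0.4989, 0.0876, 0.1104]
tool_rot: [[-0.995, -0.098, 0.001], [-0.098, 0.995, 0.0], [-0.001, 0.0, -1.0]]
ft_force: [-0.1, 0.4, -3.6]
grip_width: 0.0449
gripper_force: 42.1
```

```bash
python3 - <<'E'
from h import *
delta([.4983,.0872,.0785],5.6)
a=cam("scene");b=cam("top");w=cam("wrist")
f=lambda c,x,y:cv2.resize(c["rgb"][y:y+120,x:x+133],(400,360),interpolation=cv2.INTER_CUBIC)
cv2.imwrite("pics/c3.png",np.hstack([f(a,230,140),f(b,165,180)])[:,:,::-1]);save(w,"w3")
E
```

```text
t 5.775 pos [0.4989 0.0876 0.1104] yaw 5.62 tilt [ 6.e-04  1.e-04 -1.e+00] shift [ 0.6 -0.4 31.9] turn 0.02 F [-0.1  0.4 -3.6] w 0.0449
```

View pics/c3.png

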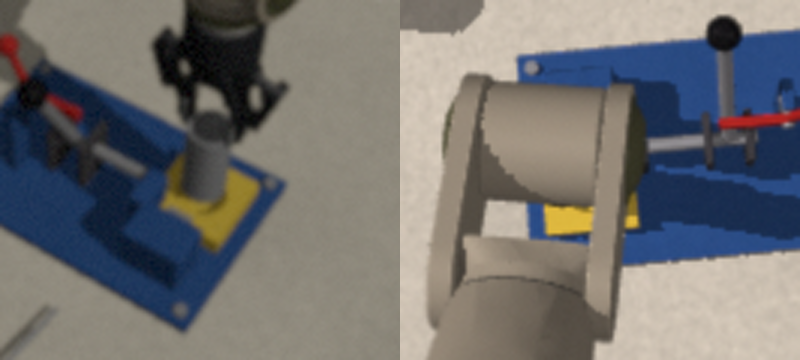

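View pics/w3.png

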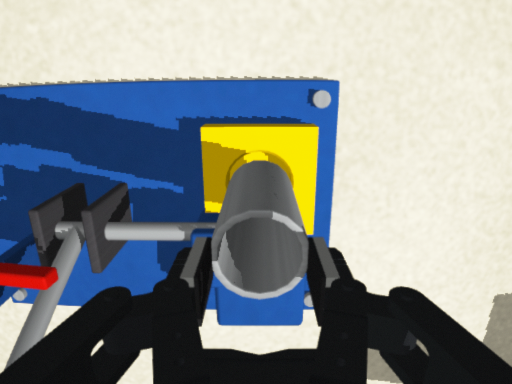

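Scene and wrist views: the pipe hangs over the nest. In the wrist picture its rim is at (260,253), the block spans columns 202–318 and the hole's near edge is at (258,155). Now I'll measure block against pipe in that one camera.

```bash
python3 - <<'E'
from h import *
s=telemetry.observe();R=np.array(s["tool_rot"])
c=cam("wrist");P=(cloud(c)-s["position"])@R*1e3;W=cloud(c)[...,2]
H,S,V=cv2.split(cv2.cvtColor(c["rgb"],cv2.COLOR_RGB2HSV))
ye=(H>18)&(H<35)&(S>130)&(abs(W-.034)<.004);p=P[ye]
print("block top z",np.median(W[ye]),"tool x",np.percentile(p[:,0],[0.3,1,99,99.7]),"y",np.percentile(p[:,1],[.3,1,99,99.7]))
# front edge (tool +x), left/right per row
pt=p[p[:,0]>p[:,0].max()-25]
xs=[pt[abs(pt[:,1]-v)<3][:,0].max() for v in range(-36,40,8)];print("front edge",np.round(xs,1))
ys=[(p[abs(p[:,0]-v)<2][:,1].min(),p[abs(p[:,0]-v)<2][:,1].max()) for v in range(0,44,6)];print("sides",np.round(ys,1).tolist())
zr=W>0.10
u=np.zeros_like(zr);u[190:310,205:315]=1
q=P[zr&(u>0)&(S<60)];t=q[abs(q[:,2]-np.percentile(q[:,2],3))<4]
t=t[abs(t[:,1])<27];print(len(t),"rim z",np.percentile(q[:,2],3),cv2.minEnclosingCircle(t[:,:2].astype(np.float32)))
# pipe lower body: silhouettes
b=P[(abs(W-.075)<.012)&(abs(P[...,1])<30)&(P[...,0]>5)&(P[...,0]<30)&(S<90)];print(len(b),"body y",b[:,1].min(),b[:,1].max(),"x near",np.percentile(b[:,0],99))
E
```

```text
block top z 0.03362508645384302 tool x [-41.27965879 -35.9903618   45.26235256  45.55990028] y [-45.98840191 -45.66328501  43.2113266   43.62382434]
front edge [45.4 45.4 45.2 45.5 45.5 45.6 45.6 45.6 45.7 45.8]
sides [[-45.7, 43.8], [-46.2, 43.2], [-45.9, 43.7], [-46.2, 43.6], [-46.2, 43.3], [-45.8, 43.8], [-46.2, 43.4], [-46.0, 43.2]]
279 rim z -55.4966224054356 ((0.4323575794696808, -0.9824488162994385), 25.13665008544922)
519 body y -23.850992067745423 21.349194626320635 x near 23.591412308669323
```

Pipe and block centre agree to about 0.5 mm, so I'll lower it gently.

Emit:
{"method": "apply_moves", "body": {"series": [[0.6,0,8,0,0,0,0],[0,0,8,0,0,0,0],[0,0,3,0,0,0,0],[0,0,3,0,0,0,0],[0,0,2,0,0,0,0],[0,0,2,0,0,0,0],[0,0,0,0,0,0,0]]}}

```text
time_s: 6.85
position: [0.4979, 0.0872, 0.084]
tool_rot: [[-0.995, -0.097, -0.0], [-0.097, 0.995, -0.0], [0.0, -0.0, -1.0]]
ft_force: [0.5, 0.4, -3.4]
grip_width: 0.0446
gripper_force: 42.1
```

Emit:
{"method": "apply_moves", "body": {"series": [[0,0,2,0,0,0,0],[0,0,2,0,0,0,0],[0,0,1,0,0,0,0],[0,0,0,0,0,0,0]]}}

```text
time_s: 7.35
position: [0.4979, 0.0872, 0.079]
tool_rot: [[-0.995, -0.097, -0.0], [-0.097, 0.995, -0.0], [0.0, 0.0, -1.0]]
ft_force: [0.3, -0.0, -3.5]
grip_width: 0.0451
gripper_force: 42.1
```

Emit:
{"method": "apply_moves", "body": {"series": [[0,0,1,0,0,0,0],[0,0,0.7,0,0,0,0],[0,0,0,0,0,0,0]]}}

```text
time_s: 7.72
position: [0.4987, 0.0872, 0.0788]
tool_rot: [[-0.995, -0.098, 0.003], [-0.098, 0.995, -0.0], [-0.003, -0.0, -1.0]]
ft_force: [-2.5, 0.4, 9.2]
grip_width: 0.0446
gripper_force: 43.7
```

Contact at the expected height, so it is seated. Release and retreat upwards.

Emit:
{"method": "apply_moves", "body": {"series": [[0,0,-0.7,0,0,0,0.9],[0,0,0,0,0,0,0.9],[0,0,0,0,0,0,0.9],[0,0,0,0,0,0,0.9],[0,0,-10,0,0,0,0.9],[0,0,-30,0,0,0,0.9],[0,0,-50,0,0,0,0.9],[0,0,-50,0,0,0,0.9],[0,0,-40,0,0,0,0.9],[0,0,0,0,0,0,0.9]]}}

```text
time_s: 8.98
position: [0.4989, 0.0872, 0.2615]
tool_rot: [[-0.995, -0.098, 0.007], [-0.098, 0.995, -0.0], [-0.007, -0.001, -1.0]]
ft_force: [0.5, 0.4, 0.2]
grip_width: 0.077
gripper_force: 0.0
```

```bash
python3 - <<'E'
from h import *
delta([.4983,.0872,.25],5.6)
w=cam("wrist");save(w,"w4");P=cloud(w)
s=telemetry.observe();R=np.array(s["tool_rot"])
H,S,V=cv2.split(cv2.cvtColor(w["rgb"],cv2.COLOR_RGB2HSV))
z=P[...,2];near=np.hypot(P[...,0]-.4975,P[...,1]-.0875)<.035
t=P[near&(abs(z-.119)<.006)];print("rim",len(t),cv2.minEnclosingCircle(t[:,:2].astype(np.float32)),np.median(t[:,2]))
ye=(H>18)&(H<35)&(S>130)&(abs(z-.034)<.005)&(np.hypot(P[...,0]-.497,P[...,1]-.087)<.08);print(cv2.minAreaRect(P[ye][:,:2].astype(np.float32)))
Wd=P
rd=((H<6)|(H>174))&(S>150)&(V>50)&(z>.1);q=P[rd];print("red",len(q),q.mean(0) if len(q) else 0)
for n in("top","scene"):
    c=cam(n);P=cloud(c);H,S,V=cv2.split(cv2.cvtColor(c["rgb"],cv2.COLOR_RGB2HSV));z=P[...,2]
    rd=((H<6)|(H>174))&(S>140)&(V>50)&(z>.14)&(np.hypot(P[...,0]-.557,P[...,1]+.124)<.04);q=P[rd];print(n,"red ball",len(q),q.mean(0),q[:,2].max())
E
```

```text
t 8.975 pos [0.4989 0.0872 0.2615] yaw 5.6 tilt [ 6.9e-03 -4.0e-04 -1.0e+00] shift [ 0.7  0.1 11.5] turn 0.0 F [0.5 0.4 0.2] w 0.077
rim 613 ((0.4983629882335663, 0.08638454973697662), 0.024133216589689255) 0.11833413588995162
((0.49839773774147034, 0.0861583799123764), (0.08931643515825272, 0.09029199928045273), 5.632436752319336)
red 1535 [ 0.55281074 -0.09834923  0.1441158 ]
top red ball 63 [ 0.55528822 -0.12464973  0.17424597] 0.18423408184037404
scene red ball 45 [ 0.558994   -0.11984813  0.17039501] 0.18379904474650743
```

View pics/w4.png

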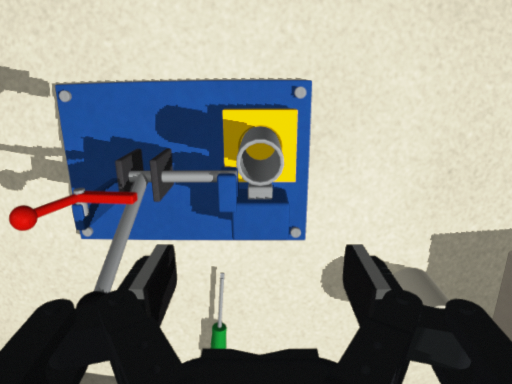

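The pipe sits centred in the block (rim at (261,160), height 0.118, within 0.3 mm of the block's centre). The catch ball is at (23,218) and its arm crosses in front of the lever. Next I'll shut the fingers and go to the inner side of the catch ball.

Emit:
{"method": "apply_moves", "body": {"series": [[0,0,0,0,0,0,0],[-9.3,-45.8,0,0,0,0,0],[-9.3,-45.8,0,0,0,0,0],[-9.3,-45.8,0,0,0,0,0],[-9.3,-45.8,0,0,0,0,0],[0,0,0,0,0,0,0],[0,0,30,0,0,0,0],[0,0,25,0,0,0,0],[0,0,0,0,0,0,0]]}}

```text
time_s: 10.25
position: [0.5518, -0.0903, 0.2014]
tool_rot: [[-0.995, -0.098, -0.004], [-0.098, 0.995, 0.002], [0.004, 0.002, -1.0]]
ft_force: [-0.1, 0.0, 0.2]
grip_width: -0.0002
gripper_force: 0.0
```

```bash
python3 - <<'E'
from h import *
delta([.5539,-.0915,.155],5.6)
a=cam("scene");w=cam("wrist")
cv2.imwrite("pics/c5.png",np.hstack([cv2.resize(a["rgb"][100:260,190:323],(333,400),interpolation=cv2.INTER_CUBIC),cv2.resize(w["rgb"],(460,345))[:,:] if 0 else cv2.copyMakeBorder(cv2.resize(w["rgb"],(460,345)),0,55,0,0,0)])[:,:,::-1])
E
```

```text
t 10.25 pos [ 0.5518 -0.0903  0.2014] yaw 5.64 tilt [-0.0042  0.0018 -1.    ] shift [-2.2 -1.5 46.3] turn 0.04 F [-0.1  0.   0.2] w -0.0002
```

View pics/c5.png

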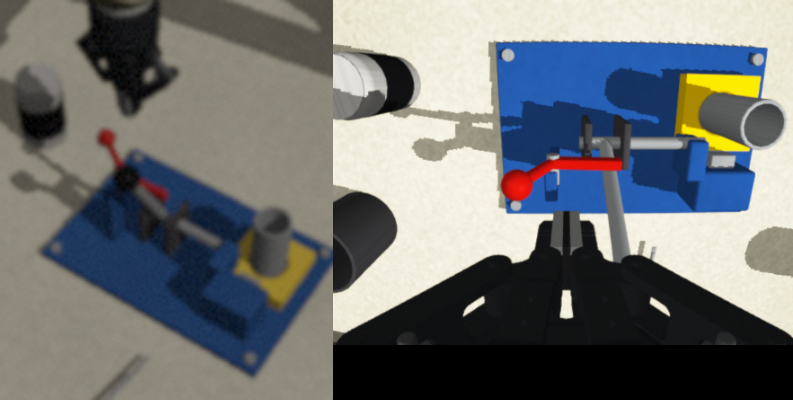

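The shut fingertips, at (568,215) in the wrist half, are between the red ball (517,185) and the lever. I'll descend and sweep outwards along the arc.

Emit:
{"method": "apply_moves", "body": {"series": [[-2,-1,20,0,0,0,0],[0,0,20,0,0,0,0],[0,0,6,0,0,0,0],[0,-8,0,0,0,0,0],[0,-8,0,0,0,0,0],[0,-8,0,0,0,0,0],[0,-8,0,0,0,0,0],[0,0,0,0,0,0,0]]}}

```text
time_s: 11.35
position: [0.5581, -0.1249, 0.1571]
tool_rot: [[-0.995, -0.097, 0.0], [-0.097, 0.995, -0.0], [-0.0, -0.0, -1.0]]
ft_force: [0.0, -0.0, 0.2]
grip_width: -0.0002
gripper_force: 0.0
```

Emit:
{"method": "apply_moves", "body": {"series": [[0,-4.4,5,0,0,0,0],[0,-4.4,5,0,0,0,0],[0,-4.4,5,0,0,0,0],[0,-4.4,5,0,0,0,0],[0,-4.4,5,0,0,0,0],[0,-4.4,5,0,0,0,0],[0,-4.4,5,0,0,0,0],[0,-4.4,5,0,0,0,0],[0,0,0,0,0,0,0]]}}

```text
time_s: 12.48
position: [0.5633, -0.1672, 0.1208]
tool_rot: [[-0.995, -0.095, 0.007], [-0.095, 0.995, -0.016], [-0.006, -0.016, -1.0]]
ft_force: [-5.1, -26.6, 17.8]
grip_width: -0.0002
gripper_force: 13.2
```

```bash
python3 - <<'E'
from h import *
R=np.array([[.9952,-.0976,0],[.0976,.9952,0],[0,0,1]]);o=np.array([.5388,-.0196,0])
s=telemetry.observe();print("TCP in clamp",(R.T@(s["position"]-o)).round(4),s["ft_force"].round(1))
for n in("top","scene","wrist"):
    c=cam(n);P=(cloud(c)-o)@R;H,S,V=cv2.split(cv2.cvtColor(c["rgb"],cv2.COLOR_RGB2HSV))
    rd=((H<6)|(H>174))&(S>140)&(V>40)&(abs(P[...,0]-.008)<.03)&(P[...,2]>.06);q=P[rd]
    b=q[q[:,1]<-.12];a=q[q[:,1]>-.1]
    print(n,"ball",len(b),b.mean(0).round(3) if len(b) else 0,"arm",len(a),a.mean(0).round(3) if len(a) else 0,"max z",a[:,2].max().round(3) if len(a) else 0)
    if n=="scene": s1=c
cv2.imwrite("pics/c6.png",np.hstack([cv2.resize(s1["rgb"][100:260,190:323],(333,400),interpolation=cv2.INTER_CUBIC),cv2.copyMakeBorder(cv2.resize(c["rgb"],(460,345)),0,55,0,0,0)])[:,:,::-1])
E
```

```text
TCP in clamp [ 0.01   -0.1492  0.1208] [ -5.1 -26.6  17.8]
top ball 6 [-0.001 -0.13   0.158] arm 43 [ 0.007 -0.049  0.142] max z 0.241
scene ball 28 [ 0.011 -0.133  0.152] arm 18 [ 0.01  -0.049  0.145] max z 0.157
wrist ball 1295 [ 0.003 -0.136  0.149] arm 2920 [ 0.007 -0.064  0.135] max z 0.155
```

View pics/c6.png

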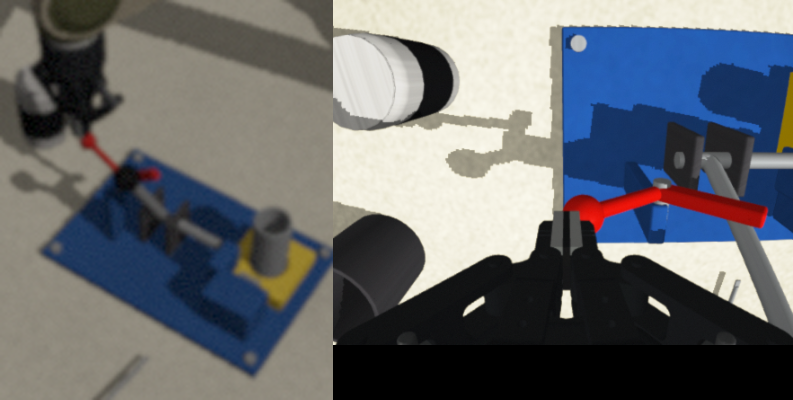

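The catch has moved only to about 0.6 rad: the ball is at (583,210), right beside the tip at (566,215), with a 27 N side force. I'll check the contact geometry numerically before pushing further.

```bash
python3 - <<'E'
from h import *
R=np.array([[.9952,-.0976,0],[.0976,.9952,0],[0,0,1]]);o=np.array([.5388,-.0196,0])
c=cam("wrist");P=(cloud(c)-o)@R*1e3;H,S,V=cv2.split(cv2.cvtColor(c["rgb"],cv2.COLOR_RGB2HSV))
rd=((H<6)|(H>174))&(S>140)&(V>40)&(P[...,2]>60)
q=P[rd&(P[...,1]<-118)]
A=np.c_[2*q,np.ones(len(q))];s=np.linalg.lstsq(A,(q**2).sum(1),rcond=None)[0];print("ball fit",s[:3].round(1),"r",np.sqrt(s[3]+s[:3]@s[:3]).round(1),"lo",q.min(0).round(),"hi",q.max(0).round())
a=P[rd&(P[...,1]>-75)];print("arm mean",a.mean(0).round(1), "slope deg",np.degrees(np.arctan(np.polyfit(a[:,1],a[:,2],1)[0])))
d=(S<90)&(V<150)&(abs(P[...,1]+145)<45)&(abs(P[...,0])<45)&(P[...,2]>100)
for lo in range(100,200,10):
    t=P[d&(P[...,2]>lo)&(P[...,2]<=lo+10)]
    if len(t)>5: print(lo,len(t),np.percentile(t,[2,98],axis=0).round(0).tolist())
print(rd.sum())
E
```

```text
ball fit [-84.1 -80.2 199.1] r 115.4 lo [ -68. -152.  130.] hi [  15. -118.  297.]
arm mean [  6.5 -56.1 140. ] slope deg 37.204398231040074
150 33 [[-1.0, -156.0, 158.0], [0.0, -145.0, 160.0]]
160 500 [[-1.0, -162.0, 160.0], [4.0, -138.0, 170.0]]
170 707 [[-1.0, -162.0, 170.0], [4.0, -137.0, 180.0]]
180 738 [[-1.0, -162.0, 180.0], [4.0, -137.0, 190.0]]
190 1333 [[-4.0, -168.0, 191.0], [19.0, -130.0, 200.0]]
4768
```

```bash
python3 - <<'E'
from h import *
s=telemetry.observe();R=np.array(s["tool_rot"]);c=cam("wrist");T=(cloud(c)-s["position"])@R*1e3
print("tcp",s["position"],"cam in tool mm",((c["e"]-s["position"])@R*1e3).round(1))
for z in(0,-20,-40):
    p=(R@np.array([0,0,z/1e3])+s["position"]-c["e"])@c["R"]; p=p*[1,-1,-1]
    print(z,cv2.projectPoints(p.reshape(1,1,3),np.zeros(3),np.zeros(3),c["K"],c["d"])[0].ravel().round(1),"depth",p[2].round(4))
for v in range(200,300,10): print(v,[ (T[v,u].round(0).tolist(),c["rgb"][v,u].tolist()) for u in (247,259,271)])
E
```

```text
tcp [ 0.56327665 -0.16708548  0.12098652] cam in tool mm [  76.9   -1.1 -176.4]
0 [261.3 222.4] depth 0.1914
-20 [261.5 237.8] depth 0.1724
-40 [261.8 256.9] depth 0.1533
200 [([-30.0, -13.0, 122.0], [154, 150, 130]), ([-25.0, -1.0, 110.0], [38, 95, 182]), ([-25.0, 10.0, 110.0], [40, 99, 184])]
210 [([-40.0, -13.0, 122.0], [160, 153, 136]), ([-35.0, -1.0, 109.0], [38, 96, 183]), ([-35.0, 10.0, 109.0], [38, 95, 182])]
220 [([-51.0, -13.0, 122.0], [147, 142, 125]), ([-45.0, -1.0, 109.0], [38, 95, 181]), ([12.0, 5.0, -24.0], [125, 15, 10])]
230 [([-61.0, -13.0, 122.0], [152, 146, 128]), ([8.0, -1.0, -27.0], [139, 15, 11]), ([10.0, 4.0, -32.0], [159, 14, 9])]
240 [([10.0, -7.0, -43.0], [85, 86, 83]), ([10.0, -1.0, -43.0], [16, 16, 16]), ([10.0, 4.0, -43.0], [84, 85, 84])]
250 [([10.0, -6.0, -53.0], [85, 86, 84]), ([11.0, -1.0, -53.0], [14, 17, 17]), ([10.0, 4.0, -53.0], [84, 84, 82])]
260 [([11.0, -6.0, -61.0], [85, 86, 84]), ([10.0, -1.0, -60.0], [16, 15, 17]), ([11.0, 3.0, -61.0], [84, 85, 83])]
270 [([10.0, -6.0, -68.0], [85, 85, 83]), ([11.0, -1.0, -70.0], [15, 17, 16]), ([10.0, 3.0, -67.0], [84, 85, 83])]
280 [([11.0, -5.0, -76.0], [18, 19, 20]), ([8.0, -1.0, -72.0], [24, 24, 25]), ([12.0, 3.0, -77.0], [18, 19, 20])]
290 [([11.0, -5.0, -82.0], [19, 20, 21]), ([4.0, -1.0, -71.0], [23, 23, 22]), ([12.0, 3.0, -83.0], [20, 20, 22])]
```

The shut fingertips end about 37 mm short of the reported TCP. So the first sweep passed over the ball and the later press landed on its outer side. I'll lift, shift inwards and press from the inner side, at heights corrected by 37 mm.

Emit:
{"method": "apply_moves", "body": {"series": [[0,-1,-15,0,0,0,0],[0,0,-35,0,0,0,0],[0,0,0,0,0,0,0],[0,11,0,0,0,0,0],[0,11,0,0,0,0,0],[0,0,0,0,0,0,0]]}}

```text
time_s: 13.48
position: [0.5591, -0.137, 0.1665]
tool_rot: [[-0.995, -0.099, -0.001], [-0.099, 0.995, 0.001], [0.001, 0.001, -1.0]]
ft_force: [-0.6, -0.5, 0.8]
grip_width: -0.0001
gripper_force: 0.0
```

```bash
cat > cs.py <<'E'
from h import *
R=np.array([[.9952,-.0976,0],[.0976,.9952,0],[0,0,1]]);o=np.array([.5388,-.0196,0])
s=telemetry.observe();print("t",s["time_s"],"TCP in clamp",(R.T@(s["position"]-o)*1e3).round(1),"tilt",s["tool_rot"][:,2].round(4),s["ft_force"].round(1))
for n in("wrist","scene"):
    c=cam(n);P=(cloud(c)-o)@R*1e3;H,S,V=cv2.split(cv2.cvtColor(c["rgb"],cv2.COLOR_RGB2HSV));x,y,z=P[...,0],P[...,1],P[...,2]
    rd=((H<6)|(H>174))&(S>140)&(V>40)&(z>60)&(z<200)&(abs(x-8)<16)
    q=P[rd];r=np.hypot(q[:,1]+85,q[:,2]-110);ph=np.degrees(np.arctan2(q[:,2]-110,q[:,1]+85))
    b=(abs(r-65)<14)&(abs((ph%360)-150)<50);a=(r>25)&(r<70)&(ph>-20)&(ph<98)
    print(n,"ball n",b.sum(),"y,z",q[b].mean(0).round(0) if b.any() else 0,"arm n",a.sum(),"arm rad",np.radians(np.median(ph[a])).round(2) if a.any() else 0)
    k=(V<60)&(S<140)&(z>185)&(z<245)&(abs(y+30)<25)&(abs(x)<100);print("   lever ball",k.sum(),P[k].mean(0).round(0) if k.any() else 0)
E
python3 cs.py
```

```text
t 13.475 TCP in clamp [   8.8 -118.8  166.5] tilt [-1.2e-03  7.0e-04 -1.0e+00] [-0.6 -0.5  0.8]
wrist ball n 1110 y,z [   6. -138.  155.] arm n 1086 arm rad 0.77
   lever ball 3 [ 59. -36. 188.]
scene ball n 26 y,z [  12. -132.  155.] arm n 19 arm rad 0.7
   lever ball 72 [ 78. -24. 222.]
```

Emit:
{"method": "apply_moves", "body": {"series": [[0,-6,20,0,0,0,0],[0,0,20,0,0,0,0],[0,0,8,0,0,0,0],[0,0,5,0,0,0,0],[0,-1.5,4,0,0,0,0],[0,-1.5,4,0,0,0,0],[0,0,0,0,0,0,0]]}}

```text
time_s: 14.45
position: [0.5603, -0.1473, 0.1059]
tool_rot: [[-0.995, -0.097, -0.0], [-0.097, 0.995, 0.0], [0.0, 0.0, -1.0]]
ft_force: [0.7, -0.3, -1.1]
grip_width: -0.0002
gripper_force: 0.1
```

```bash
python3 cs.py
```

```text
t 14.45 TCP in clamp [   8.9 -129.2  105.9] tilt [-2.e-04  1.e-04 -1.e+00] [ 0.7 -0.3 -1.1]
wrist ball n 1335 y,z [   3. -147.  140.] arm n 2387 arm rad 1.02
   lever ball 0 0
scene ball n 6 y,z [  15. -142.  140.] arm n 15 arm rad 0.92
   lever ball 76 [ 78. -24. 222.]
```

The catch now turns freely with low force, so I'll continue down the arc.

Emit:
{"method": "apply_moves", "body": {"series": [[0,-1.5,4,0,0,0,0],[0,-1.5,4,0,0,0,0],[0,-1.5,4,0,0,0,0],[0,-1.5,4,0,0,0,0],[0,-1.5,4,0,0,0,0],[0,-1,4,0,0,0,0],[0,0,0,0,0,0,0]]}}

```text
time_s: 15.42
position: [0.5609, -0.1557, 0.0816]
tool_rot: [[-0.995, -0.098, -0.001], [-0.098, 0.995, 0.0], [0.001, 0.0, -1.0]]
ft_force: [0.8, -0.1, -0.4]
grip_width: -0.0001
gripper_force: 0.2
```

```bash
python3 cs.py
```

```text
t 15.425 TCP in clamp [   8.8 -137.6   81.6] tilt [-8.e-04  1.e-04 -1.e+00] [ 0.8 -0.1 -0.4]
wrist ball n 1074 y,z [   3. -152.  112.] arm n 3803 arm rad 1.43
   lever ball 0 0
scene ball n 6 y,z [  16. -146.  111.] arm n 17 arm rad 1.29
   lever ball 74 [ 78. -24. 223.]
```

Emit:
{"method": "apply_moves", "body": {"series": [[0,-1,3,0,0,0,0],[0,0,3,0,0,0,0],[0,0,2,0,0,0,0],[0,0,0,0,0,0,0]]}}

```text
time_s: 16.02
position: [0.5617, -0.157, 0.0759]
tool_rot: [[-0.995, -0.098, 0.002], [-0.098, 0.995, -0.001], [-0.002, -0.002, -1.0]]
ft_force: [-4.0, 3.5, 15.5]
grip_width: -0.0003
gripper_force: 7.8
```

```bash
python3 cs.py
```

```text
t 16.025 TCP in clamp [   9.4 -138.9   75.9] tilt [ 0.0022 -0.0014 -1.    ] [-4.   3.5 15.5]
wrist ball n 1007 y,z [   2. -152.  106.] arm n 3758 arm rad 1.49
   lever ball 0 0
scene ball n 3 y,z [  17. -144.  109.] arm n 18 arm rad 1.35
   lever ball 77 [ 78. -24. 222.]
```

Stop reached (15 N, ball at its end position). Retreat up and go over the lever ball with fingers opened to about 60 mm.

Emit:
{"method": "apply_moves", "body": {"series": [[0,0,-15,0,0,0,0],[0,0,-45,0,0,0,0],[0,0,-50,0,0,0,0],[0,0,-52,0,0,0,0],[0,0,0,0,0,0,0.7],[-21.5,36,0,0,0,0,0.7],[-21.5,36,0,0,0,0,0.7],[-21.5,36,0,0,0,0,0.7],[0,0,0,0,0,0,0.7],[0,0,0,0,0,0,0.7]]}}

```text
time_s: 17.38
position: [0.6146, -0.0434, 0.2353]
tool_rot: [[-0.995, -0.097, -0.001], [-0.097, 0.995, -0.0], [0.001, 0.0, -1.0]]
ft_force: [0.4, -0.2, -0.4]
grip_width: 0.0601
gripper_force: 0.0
```

```bash
python3 cs.py; python3 - <<'E'
from h import *
s=telemetry.observe();Rt=np.array(s["tool_rot"]);c=cam("wrist");save(c,"w7");W=cloud(c);T=(W-s["position"])@Rt*1e3
print(s["grip_width"],s["position"])
V=c["rgb"].max(2);S=cv2.split(cv2.cvtColor(c["rgb"],cv2.COLOR_RGB2HSV))[1]
f=(abs(T[...,0])<25)&(T[...,2]>-100)&(T[...,2]<10)&(abs(T[...,1])<60)
for sg in(-1,1):
    m=f&(sg*T[...,1]>20);p=T[m];print(sg,len(p),"z tip pct",np.percentile(p[:,2],[90,99,99.8]).round(1),"x",np.percentile(p[p[:,2]>-60][:,0],[2,98]).round(1),"inner y",np.percentile(sg*p[p[:,2]>-55][:,1],[2,98]).round(1))
m=f&(abs(T[...,1])<22)&(V<70);p=T[m]
if len(p)>20:
    A=np.c_[2*p,np.ones(len(p))];q=np.linalg.lstsq(A,(p**2).sum(1),rcond=None)[0];print("ball tool",len(p),p.mean(0).round(1),"fit",q[:3].round(1),np.sqrt(q[3]+q[:3]@q[:3]).round(1))
E
```

```text
t 17.375 TCP in clamp [ 73.1 -31.1 235.3] tilt [-1.3e-03 -1.0e-04 -1.0e+00] [ 0.4 -0.2 -0.4]
wrist ball n 524 y,z [   8. -147.  108.] arm n 268 arm rad 1.41
   lever ball 1800 [ 70. -31. 223.]
scene ball n 22 y,z [  12. -143.  110.] arm n 17 arm rad 1.35
   lever ball 75 [ 78. -25. 222.]
0.05985072716658019 [ 0.61454058 -0.0439965   0.23572142]
-1 7506 z tip pct [-56.8 -42.9 -39.9] x [-10.6  11. ] inner y [30.7 43.9]
1 7818 z tip pct [-56.9 -43.  -39.8] x [-10.4  10.9] inner y [28.4 41.5]
ball tool 643 [-1.1  1.1  8.5] fit [-1.6  0.9 19.2] 12.5
```

View pics/w7.png

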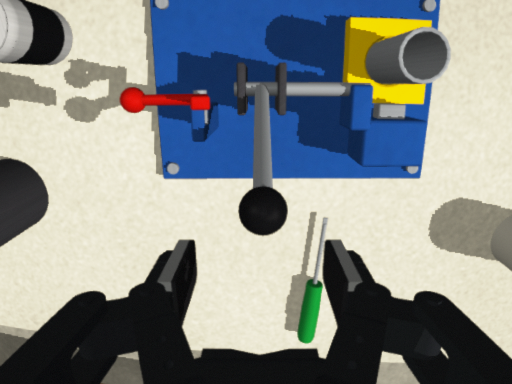

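The red catch lies fully outwards (ball at (133,100), its arm standing up). The black lever ball at (262,211) is midway between the open fingers, whose tips are 40 mm behind the reported TCP. Descend 77 mm and grip the ball.

Emit:
{"method": "apply_moves", "body": {"series": [[-1,1,25,0,0,0,0.7],[0,0,25,0,0,0,0.7],[0,0,15,0,0,0,0.7],[0,0,12,0,0,0,0.7],[0,0,0,0,0,0,0.7],[0,0,0,0,0,0,0],[0,0,0,0,0,0,0],[0,0,0,0,0,0,0],[0,0,0,0,0,0,0],[0,0,0,0,0,0,0]], "grip_force": 50}}

```text
time_s: 18.77
position: [0.6163, -0.0418, 0.16]
tool_rot: [[-0.995, -0.098, 0.002], [-0.098, 0.995, -0.0], [-0.002, -0.0, -1.0]]
ft_force: [0.5, 1.9, 5.2]
grip_width: 0.0295
gripper_force: 49.1
```

```bash
python3 cs.py; python3 -c "
from h import *
s=telemetry.observe();print(s['grip_width'],s['gripper_force'],s['wrist_torque'])"
```

```text
t 18.775 TCP in clamp [ 75.  -29.6 160. ] tilt [ 2.2e-03 -2.0e-04 -1.0e+00] [0.5 1.9 5.2]
wrist ball n 896 y,z [   8. -147.  108.] arm n 655 arm rad 1.4
   lever ball 6995 [ 69. -30. 225.]
scene ball n 25 y,z [  10. -144.  109.] arm n 0 arm rad 0
   lever ball 124 [ 80. -33. 225.]
0.029426032665144812 49.11788463592529 [0.30475741 0.01954338 0.04417042]
```

Ball gripped. Now pull along the arc in half steps.

Emit:
{"method": "apply_moves", "body": {"series": [[8.7,0,-3.9,0,0,0,0],[8.9,0,-3.4,0,0,0,0],[9.1,0,-2.9,0,0,0,0],[9.3,0,-2.4,0,0,0,0],[9.4,0,-1.8,0,0,0,0],[9.4,0,-1.4,0,0,0,0],[9.5,0,-0.8,0,0,0,0],[9.6,0,-0.3,0,0,0,0],[0,0,0,0,0,0,0]]}}

```text
time_s: 20.0
position: [0.5414, -0.0491, 0.1762]
tool_rot: [[-0.995, -0.097, -0.001], [-0.097, 0.995, 0.0], [0.001, 0.0, -1.0]]
ft_force: [0.0, -0.6, -0.1]
grip_width: 0.0002
gripper_force: 0.0
```

```bash
python3 cs.py; python3 -c "
from h import *
s=telemetry.observe();print(s['grip_width'],s['gripper_force'],s['wrist_torque'])"
```

```text
t 20.0 TCP in clamp [ -0.3 -29.6 176.2] tilt [-6.e-04  0.e+00 -1.e+00] [ 0.  -0.6 -0.1]
wrist ball n 641 y,z [   6. -147.  108.] arm n 743 arm rad 1.41
   lever ball 1277 [  1. -31. 228.]
scene ball n 22 y,z [  11. -144.  108.] arm n 17 arm rad 1.34
   lever ball 111 [ 54. -24. 227.]
2.072771832552381e-05 0.0 [0.03327753 0.00014734 0.02557317]
```

The ball slipped out of the grip (fingers shut, no force). I'll hook behind it with the shut fingers instead and pull it, which needs no friction. First over and behind the ball, still high.

Emit:
{"method": "apply_moves", "body": {"series": [[0,0,-25,0,0,0,0],[0,0,-25,0,0,0,0],[-38,0,0,0,0,0,0],[-38,0,0,0,0,0,0],[-40,0,0,0,0,0,0],[0,0,0,0,0,0,0],[0,0,0,0,0,0,0]]}}

```text
time_s: 20.98
position: [0.6573, -0.0377, 0.2257]
tool_rot: [[-0.995, -0.098, -0.001], [-0.098, 0.995, 0.0], [0.001, 0.0, -1.0]]
ft_force: [0.8, 0.7, 0.4]
grip_width: -0.0001
gripper_force: 0.0
```

```bash
python3 cs.py
```

```text
t 20.975 TCP in clamp [116.2 -29.6 225.7] tilt [-8.e-04  1.e-04 -1.e+00] [0.8 0.7 0.4]
wrist ball n 614 y,z [  10. -147.  108.] arm n 423 arm rad 1.41
   lever ball 2259 [ 72. -31. 224.]
scene ball n 16 y,z [  12. -146.  109.] arm n 3 arm rad 1.27
   lever ball 76 [ 79. -25. 223.]
```

The lever is at rest with its ball at (74,-30,213), and the fingers are behind it. Descend and pull.

Emit:
{"method": "apply_moves", "body": {"series": [[0,0,30,0,0,0,0],[0,0,25,0,0,0,0],[0,0,11,0,0,0,0],[8,0,0,0,0,0,0],[7,0,0,0,0,0,0],[8.7,0,-3.9,0,0,0,0],[8.9,0,-3.4,0,0,0,0],[9.1,0,-2.9,0,0,0,0],[9.3,0,-2.4,0,0,0,0],[0,0,0,0,0,0,0]]}}

```text
time_s: 22.32
position: [0.6075, -0.0429, 0.1745]
tool_rot: [[-0.995, -0.097, 0.004], [-0.097, 0.995, -0.001], [-0.004, -0.001, -1.0]]
ft_force: [4.5, 1.0, 3.7]
grip_width: -0.0001
gripper_force: 2.5
```

```bash
python3 cs.py
```

```text
t 22.325 TCP in clamp [ 66.1 -29.9 174.5] tilt [ 4.3e-03 -9.0e-04 -1.0e+00] [4.5 1.  3.7]
wrist ball n 764 y,z [   8. -147.  108.] arm n 576 arm rad 1.4
   lever ball 5633 [ 40. -31. 235.]
scene ball n 14 y,z [  11. -144.  110.] arm n 0 arm rad 0
   lever ball 57 [ 66. -25. 230.]
```

The lever follows (4.5 N). Continue over the top.

Emit:
{"method": "apply_moves", "body": {"series": [[9.4,0,-1.4,0,0,0,0],[9.4,0,-1,0,0,0,0],[9.5,0,0,0,0,0,0],[9.6,0,0.5,0,0,0,0],[9.6,0,1,0,0,0,0],[9.5,0,1,0,0,0,0],[9.4,0,1.4,0,0,0,0],[0,0,0,0,0,0,0]]}}

```text
time_s: 23.42
position: [0.5411, -0.0493, 0.1714]
tool_rot: [[-0.995, -0.097, 0.001], [-0.097, 0.995, -0.0], [-0.001, -0.0, -1.0]]
ft_force: [5.2, 0.0, 3.2]
grip_width: 0.0
gripper_force: 2.4
```

```bash
python3 cs.py
```

```text
t 23.425 TCP in clamp [ -0.6 -29.8 171.4] tilt [ 1.1e-03 -2.0e-04 -1.0e+00] [5.2 0.  3.2]
wrist ball n 660 y,z [   6. -147.  108.] arm n 786 arm rad 1.41
   lever ball 6254 [-26. -31. 237.]
scene ball n 24 y,z [  11. -144.  109.] arm n 26 arm rad 1.33
   lever ball 53 [  0. -23. 232.]
```

Emit:
{"method": "apply_moves", "body": {"series": [[9.3,0,1.8,0,0,0,0],[9.3,0,2,0,0,0,0],[9.1,0,2.5,0,0,0,0],[8.9,0,3,0,0,0,0],[8.7,0,3,0,0,0,0],[5,0,0,0,0,0,0],[0,0,0,0,0,0,0],[0,0,0,0,0,0,0]]}}

```text
time_s: 24.52
position: [0.4939, -0.0539, 0.1585]
tool_rot: [[-0.995, -0.097, 0.006], [-0.097, 0.995, 0.001], [-0.006, 0.0, -1.0]]
ft_force: [19.2, 2.9, -6.4]
grip_width: -0.0
gripper_force: 9.5
```

```bash
python3 cs.py
```

```text
t 24.525 TCP in clamp [-48.  -29.8 158.5] tilt [ 6.2e-03  8.0e-04 -1.0e+00] [19.2  2.9 -6.4]
wrist ball n 655 y,z [   5. -147.  108.] arm n 149 arm rad 1.36
   lever ball 9062 [-68. -31. 228.]
scene ball n 21 y,z [  12. -145.  108.] arm n 27 arm rad 1.34
   lever ball 68 [-42. -25. 227.]
```

The lever is at its stop (19 N against a 7 N spring, finger at the predicted position). Last pipe check, a short settle, then hand in.

Emit:
{"method": "apply_moves", "body": {"series": [[0,0,0,0,0,0,0],[0,0,0,0,0,0,0],[0,0,0,0,0,0,0],[0,0,0,0,0,0,0]]}}

```text
time_s: 25.12
position: [0.4939, -0.0539, 0.1585]
tool_rot: [[-0.995, -0.097, 0.006], [-0.097, 0.995, 0.001], [-0.006, 0.0, -1.0]]
ft_force: [18.0, 2.1, -7.1]
grip_width: -0.0002
gripper_force: 9.4
```

```bash
python3 - <<'E'
from h import *
s=telemetry.observe();print(s["position"].round(4),s["ft_force"].round(1))
ok=0
for n in("scene","top","wrist"):
    c=cam(n);P=cloud(c);t=P[(np.hypot(P[...,0]-.498,P[...,1]-.087)<.035)&(abs(P[...,2]-.119)<.005)]
    if len(t)>15:
        r=cv2.minEnclosingCircle(t[:,:2].astype(np.float32));print(n,len(t),r,np.median(t[:,2])); ok+= np.hypot(r[0][0]-.498,r[0][1]-.0872)<.004
print(ok)
if ok and s["ft_force"][0]>8: print(env.close_job())
E
```

```text
[ 0.4939 -0.0539  0.1585] [18.   2.1 -7.1]
scene 70 ((0.4962007701396942, 0.08807062357664108), 0.024494703859090805) 0.11878448073552944
top 74 ((0.4968958795070648, 0.08692663162946701), 0.023667769506573677) 0.11763434811311124
wrist 1216 ((0.497802197933197, 0.0859360471367836), 0.024764977395534515) 0.11805678794878738
3
the job is handed in; nothing more can be done
None
```

The job is handed in at 25 s of the 72 s: by my last measurements the pipe is seated in the nest, the catch is at its outer stop, and the shut fingers hold the lever at its stop with about 18 N; the first lever pull slipped off the ball, so I hooked behind it instead, and hand-in gave no verdict.

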